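# Sort out the unbalanced fan rotor on the balancing edge

## Task

Of the two small two-bladed fan rotors on the worktop, one is balanced and the other is heavy in one blade, though they look alike. Find out which by setting a rotor flat across the middle of the raised steel balancing edge, hub centred over it, and letting go: the heavy one tips over to one side. At the end leave the balanced rotor lying level across the edge and the unbalanced one lying flat in the empty wooden tray.

Things in the scene. Friction and masses are not known exactly. Their poses are not given: they have to be found in the camera images.
- rotor_1: Two-bladed aluminium fan rotor, 112 mm long along its x: flat blades 8 mm thick, 20 mm wide, round ends 28 mm; central square boss 26 x 26 mm (sides along x and y), top 40 mm above the flat underside; grip it there, across y. Flange 34 mm wide, 6 thick. About 0.16 kg. Origin: centre of underside, z up. Centre of mass under the boss if balanced, about 24 mm along one blade if not: then it tips some 20 degrees.
- rotor_2: Two-bladed aluminium fan rotor, 112 mm long along its x: flat blades 8 mm thick, 20 mm wide, round ends 28 mm; central square boss 26 x 26 mm (sides along x and y), top 40 mm above the flat underside; grip it there, across y. Flange 34 mm wide, 6 thick. About 0.16 kg. Origin: centre of underside, z up. Centre of mass under the boss if balanced, about 24 mm along one blade if not: then it tips some 20 degrees.
- balance_edge: Balancing edge, fixed: straight steel ridge on a grey base 54 x 100 x 5 mm. The ridge runs 90 mm along its y; its flat top is 20 mm wide and 16 mm above the worktop. Origin: centre of the base's underside; z up. A rotor lies across it, blades along the edge's x (either way round), square within some 10 degrees, hub centred (a balanced rotor over 9 mm off-centre tips too).
- edge_top (a point): Centre of the balancing edge's flat top, 16 mm above the worktop; axes as the balancing edge's.
- reject_tray: Reject tray, fixed: empty shallow open wooden tray, 150 (its x) x 120 (its y) x 14 mm high, walls and floor 5 mm thick. A rotor fits in it with its blades along the tray's x. Origin: centre of its underside, on the worktop; z up.

How it is judged:
By the outcome, as a careful person would: the job done as asked, in the order asked, and still so for the second after the job is handed in, with the robot touching nothing.
It also fails if it takes over 70 s, if anything falls off the work surface, if the arm or the gripper's body presses on something with over 40 N, if the wrist force passes 120 N, or if a joint passes its speed limit or range.

## Robot

A 6-joint arm with a two-finger parallel gripper is mounted at the origin on a cart in front of the work surface, level with it; the furniture and walls round the work are solid. World frame = base frame: x ahead of the robot, y to its left, z up, the work surface at z = 0. Lengths are in mm, angles in rad, forces in N, time in s.
With the tool pointing down it reaches from about 350 to 975 mm from the base axis. Payload 7.1 kg.
Tool frame: the origin (TCP) lies at the very end of the fingers, on their centre line; the grasp point (between the pads) lies 19 mm behind it; y points along the fingers, x is the direction in which the jaws open and shut, and the axes are right-handed (so a half turn about y gives the same grasp; the last joint's range is limited). The gripper opens to 88 mm and grips with 3 to 60 N. Pads are 20 mm wide; open, the fingers measure 115 mm over their backs; the gripper's body (75 mm by 178 mm) begins 61 mm behind the grasp point.
Start: joints at [1.129, 0.423, 1.63, -0, 1.089, -0.019], TCP at [256.415, 569.962, 222.675] pointing down, gripper open.
Joint ranges: [-3, 3], [-0.9, 2.11], [0.09, 2.58], [-1.31, 4.45], [0.11, 2.69], [-2.54, 2.54]. Speed limits (rad/s): [2.39, 2.39, 3.01, 3.14, 3.14, 3.14].

## Interface

Orientations are given as a rotation vector (axis times angle).
In Python, from workcell import ctrl gives the robot as it stands. The module is installed in compiled form; this text tells all that it offers.
- The arm moves only by the tool jog_arm, never from a script. Its argument "steps" is a list of rows, each an object with "turn": the turn, a rotation vector about the world's x, y, z scaled (see below), a list of three; "dp": the shift along the world's x, y, z scaled (see below), a list of three; "claw": the opening, from 0 (shut) to 1 (fully open). In form: [{"turn": [wx, wy, wz], "dp": [x, y, z], "claw": claw}, ...]. A call has 1 to 12 rows; each row is the pose to reach, as a shift and turn from the pose measured when the call began, turning the shorter way round; what a row does not reach only later rows make up. The controller multiplies each number of a shift by 80 mm and each number of a turn by pi rad. A row lasts 1/12 s, in which the tool goes at most 41.7 mm and 7.16 degrees, less where a joint would pass 70% of its speed; a pose out of reach is approached as far as the arm can. A call with a number of a shift or a turn outside -1 to 1 is refused whole. A call with a gripper value outside its range is refused whole. The fingers move at their own pace and stop on an object; the grip force is fixed at half the most. Time passes only in rows, so rows that repeat a pose let the fingers close. It gives the time, the measured TCP pose, the force and the opening at its end, in the units of the state.
- ctrl.get_obs(): the state, without advancing time (a new reading comes with each control period).
- ctrl.get_image(name): name is "scene" or "side" or "wrist"; returns a dict with "img" (384x512x3 uint8, red, green, blue), "range_z" (384x512 float32, mm along the optical axis (not along the pixel's ray), 0 where there is no reading), "fovy" (degrees; the focal length in pixels is half the picture's height over the tangent of half this angle, whatever the lens; pixels are square), "cx", "cy" (the principal point, pixels), "dist_coeffs" ([k1, k2, p1, p2, k3] as OpenCV has them; the pictures are not rectified), "camera_from_world" (4x4, takes a point from world to camera coordinates); the wrist camera has in their place "hand_eye" (4x4, takes a point from camera to tool coordinates, whose origin is the TCP and whose axes are the tool frame's). Camera axes: x right, y down, z forward; pixel columns grow to the right and rows downward; lengths in mm; the calibration is good to about 2 mm. A picture is of the moment at which its call begins: read the wrist's pose just before it.
- ctrl.close_job(): hands the job in, once; it reports no verdict.
The state is a dict: "t": time; "qpos": joint angles; "qvel": joint speeds; "joint_torque": joint torques, N m; "ee_pos": TCP position; "orientation": TCP orientation; "ft_force": force on the tool from outside, world axes, zero at the start; "moment": the same for the moment, N m; "width": finger opening in mm.
Only numpy, scipy, OpenCV 4.12 (cv2) and the standard library are available. Lean on these libraries where they do the work, as an engineer would, in place of code of your own. Each camera call takes 0.05 s, during which the arm holds its last target.

## Working session

There is one attempt and no reset: what is moved stays moved. The work goes in short steps, Python scripts to look and compute and a tool call to move; the robot and the scene stay as the last step left them, time stands still between calls to the robot, and variables do not carry over. Pictures are saved under pics/ and viewed, and the job is handed in when it is done.

Besides the shell and the picture viewer there is one more tool, called after "Call:" by a JSON object that holds its "fn" and its "kwargs", one argument or row to a line. jog_arm: Moves the arm, as the interface text tells. Its arguments: {"type":"object","properties":{"steps":{"type":"array","items":{"type":"object","properties":{"turn":{"type":"array","items":{"type":"number"}},"dp":{"type":"array","items":{"type":"number"}},"claw":{"type":"number"}}}}},"required":["steps"]}

```bash
mkdir -p pics; ls; python3 - <<'E'
from workcell import ctrl
import cv2,numpy as np,pickle
o=ctrl.get_obs();print(o)
for n in("scene","side","wrist"):
    d=ctrl.get_image(n);pickle.dump(d,open(f"{n}0.pkl","wb"))
    cv2.imwrite(f"pics/{n}0.png",d["img"][:,:,::-1]);print(n,d["fovy"],d["cx"],d["cy"],d["dist_coeffs"],d.get("camera_from_world",d.get("hand_eye")))
E
```

```text
pics
{'t': 0.0, 'qpos': array([ 1.12902961e+00,  4.23827960e-01,  1.63065884e+00,  1.04270433e-05,
        1.08859900e+00, -1.89893363e-02]), 'qvel': array([ 0.00096402,  0.00084546, -0.00064793,  0.00045969,  0.00068397,
       -0.00110352]), 'joint_torque': array([ 7.69518629e-04, -5.44619143e+01, -2.73676103e+01,  6.44524209e-02,
        2.24546401e-02, -1.40255611e-04]), 'ee_pos': array([256.17155848, 569.49744939, 221.92198085]), 'orientation': array([-1.38084573, -0.89144433,  0.89353811]), 'ft_force': array([-0.02334534,  0.38604212, -0.26990185]), 'moment': array([-0.01227824,  0.0104167 , -0.01594035]), 'width': 87.68748825999447}
scene 44.53824310208234 253.57269656400717 193.0062961321725 [0.05809725 0.         0.         0.         0.        ] [[-4.13321919e-01 -9.10384300e-01  1.91159246e-02  3.26349020e+02]
 [-6.37753903e-01  2.74433659e-01 -7.19691688e-01  2.68605267e+02]
 [ 6.49949960e-01 -3.09655605e-01 -6.94030587e-01  6.60899687e+02]
 [ 0.00000000e+00  0.00000000e+00  0.00000000e+00  1.00000000e+00]]
side 51.70961975007767 253.03517464205848 186.6773218200061 [-0.05626029  0.          0.          0.          0.        ] [[ 9.79607457e-01 -1.99848966e-01  2.07273037e-02 -3.94536101e+02]
 [-8.22390011e-02 -4.92948104e-01 -8.66163329e-01  1.63552151e+02]
 [ 1.83319331e-01  8.46795464e-01 -4.99331018e-01  7.77806949e+02]
 [ 0.00000000e+00  0.00000000e+00  0.00000000e+00  1.00000000e+00]]
wrist 71.64191112532676 253.62954578763726 184.21762018053406 [-0.03143597  0.          0.          0.          0.        ] [[ 9.99999770e-01 -2.36534520e-06  6.78005267e-04 -5.01305847e-01]
 [-6.58364436e-04 -2.42361864e-01  9.70185701e-01 -1.61319580e+02]
 [ 1.62027796e-04 -9.70185924e-01 -2.42361809e-01  6.62013712e+01]
 [ 0.00000000e+00  0.00000000e+00  0.00000000e+00  1.00000000e+00]]
```

View pics/scene0.png

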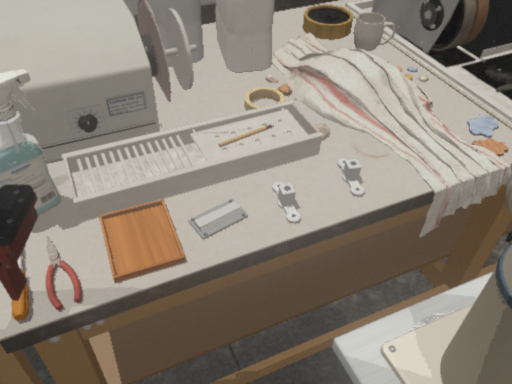

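View pics/side0.png

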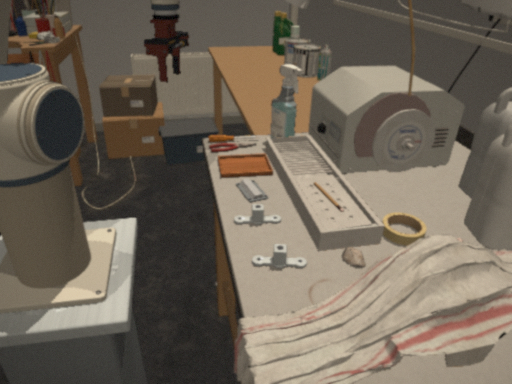

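View pics/wrist0.png

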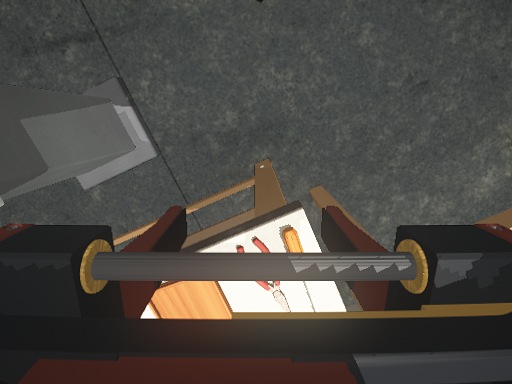

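The scene view shows the tray at about (142,239), the edge at (218,218), and the rotors at (286,201) and (350,176). The side view shows the rotors at about (257,216) and (279,259). Next I'll measure them.

```bash
cat > h.py <<'E'
import numpy as np,cv2,pickle
def cam(d):
    f=d["img"].shape[0]/2/np.tan(np.radians(d["fovy"])/2)
    return np.array([[f,0,d["cx"]],[0,f,d["cy"]],[0,0,1.]]),np.array(d["dist_coeffs"])
def cloud(d,T=None):
    K,D=cam(d);h,w=d["range_z"].shape
    u,v=np.meshgrid(np.arange(w),np.arange(h))
    n=cv2.undistortPoints(np.stack([u,v],-1).reshape(-1,1,2).astype(float),K,D).reshape(h,w,2)
    z=d["range_z"].astype(float)
    P=np.concatenate([n*z[...,None],z[...,None]],-1)
    if T is None: T=np.linalg.inv(d["camera_from_world"])
    return P@T[:3,:3].T+T[:3,3]
def onplane(d,uv,z,T=None):
    K,D=cam(d);
    n=cv2.undistortPoints(np.array(uv,float).reshape(-1,1,2),K,D).reshape(-1,2)
    if T is None:T=np.linalg.inv(d["camera_from_world"])
    r=np.c_[n,np.ones(len(n))]@T[:3,:3].T; c=T[:3,3]
    return c+r*((z-c[2])/r[:,2])[:,None]
def project(d,P):
    K,D=cam(d);M=d["camera_from_world"]
    return cv2.projectPoints(np.array(P,float).reshape(-1,1,3),cv2.Rodrigues(M[:3,:3])[0],M[:3,3],K,D)[0].reshape(-1,2)
def crop(d,x0,y0,x1,y1,s,name):
    im=cv2.resize(d["img"][y0:y1,x0:x1,::-1],None,fx=s,fy=s,interpolation=cv2.INTER_CUBIC);cv2.imwrite(name,im)
E
python3 - <<'E'
from h import *
import pickle
roi={"scene":{"r1":(268,178,304,225),"r2":(334,154,370,198),"edge":(184,196,252,240),"tray":(94,196,190,282)},
"side":{"ra":(230,200,285,230),"rb":(248,240,310,275),"edge":(230,174,272,206),"tray":(212,150,276,182)}}
for n in roi:
    d=pickle.load(open(n+"0.pkl","rb"));P=cloud(d);hsv=cv2.cvtColor(d["img"],cv2.COLOR_RGB2HSV)
    for k,(a,b,c,e) in roi[n].items():
        p=P[b:e,a:c].reshape(-1,3);
        ok=(d["range_z"][b:e,a:c].ravel()>0)&(p[:,2]<60);p=p[ok]
        zt=np.median(p[p[:,2]<4][:,2]) if (p[:,2]<4).any() else 0
        for lo,hi in((4.5,11),(11,20),(33,45)):
            q=p[(p[:,2]>lo)&(p[:,2]<hi)]
            if len(q)<15: continue
            r=cv2.minAreaRect(q[:,:2].astype(np.float32))
            print(n,k,"tablez %.1f"%zt,lo,len(q),"z %.1f"%np.median(q[:,2]),"mean",q.mean(0).round(1),"rect",np.round(r[0],1),np.round(r[1],1),round(r[2],1))
    
s=pickle.load(open("scene0.pkl","rb"));crop(s,90,140,380,290,2.7,"pics/sc_crop.png")
s=pickle.load(open("side0.pkl","rb"));crop(s,200,130,330,280,4,"pics/si_crop.png")
E
```

```text
scene r1 tablez -0.6 4.5 301 z 7.2 mean [416.7  98.9   7.3] rect [429.7  96.8] [ 29.  111.7] 82.2
scene r1 tablez -0.6 11 60 z 15.0 mean [422.7 100.1  15.3] rect [424.9 102. ] [34.2 18. ] 38.5
scene r1 tablez -0.6 33 160 z 38.9 mean [428.5  96.5  38.5] rect [431.   95.1] [26.  29.1] 82.7
scene r2 tablez 0.4 4.5 279 z 8.1 mean [430.6 -53.3   8. ] rect [443.7 -57. ] [ 28.3 112.9] 77.2
scene r2 tablez 0.4 11 63 z 15.6 mean [437.6 -54.2  15.5] rect [440.3 -56.5] [24.5 93.8] 89.2
scene r2 tablez 0.4 33 148 z 40.0 mean [441.7 -57.6  39.4] rect [443.8 -58.8] [26.4 26.7] 75.4
scene edge tablez -0.4 4.5 410 z 6.0 mean [435.1 234.3   6.6] rect [442.  230.5] [55.2 99. ] 12.2
scene edge tablez -0.4 11 482 z 15.1 mean [440.9 231.5  14.9] rect [441.4 230.7] [25.4 89.7] 12.8
scene tray tablez 0.3 4.5 2644 z 5.6 mean [453.5 376.5   6. ] rect [455.4 359.4] [166.3 155.7] 0.9
scene tray tablez 0.3 11 940 z 13.5 mean [465.1 377.8  13.8] rect [456.3 375.5] [126.3 164.6] 88.8
scene tray tablez 0.3 33 132 z 38.0 mean [535.  406.5  38.4] rect [535.2 400.2] [64.4  5.9] 89.6
side ra tablez 1.7 4.5 261 z 9.0 m
[... 412 characters left out ...]
 -64.1] [21.2 89.2] 75.4
side rb tablez 1.2 33 135 z 40.9 mean [442.4 -63.9  40.1] rect [442.5 -61. ] [28.3 23.4] 74.9
side edge tablez 2.0 4.5 295 z 7.1 mean [443.7 240.2   7.2] rect [449.6 246.6] [144.7 111.9] 83.9
side edge tablez 2.0 11 195 z 17.0 mean [443.5 225.4  16.4] rect [436.2 252.5] [ 30.5 139.9] 17.4
side edge tablez 2.0 33 22 z 41.7 mean [434.4 101.8  41.7] rect [434.3 102.2] [ 8.7 24. ] 84.5
side tray tablez 2.0 4.5 901 z 7.1 mean [453.9 378.6   7.2] rect [452.  382.3] [215.9 176.6] 86.8
side tray tablez 2.0 11 315 z 15.0 mean [458.4 361.7  14.8] rect [456.8 356.3] [202.2 162.4] 89.7
side tray tablez 2.0 33 20 z 38.0 mean [537.6 370.5  38.7] rect [537.3 375.3] [61.6  2.4] 89.2
```

View pics/sc_crop.png

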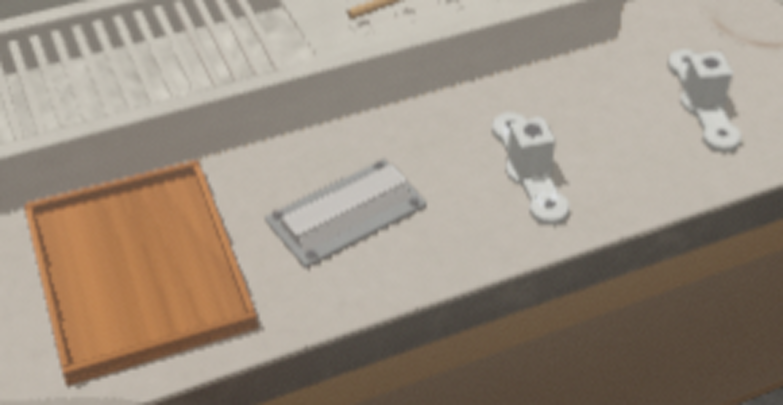

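View pics/si_crop.png

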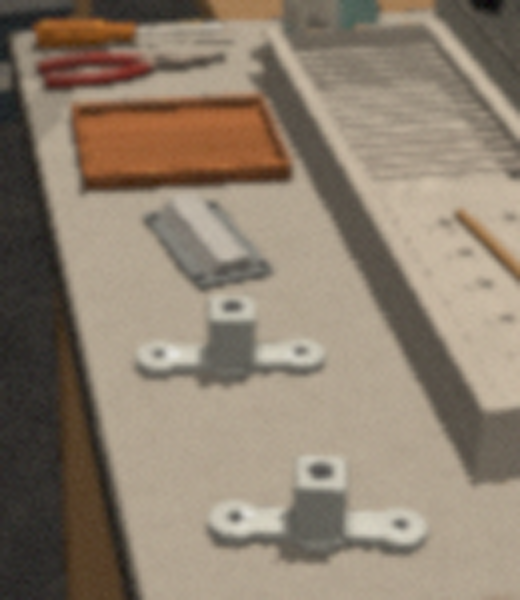

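```bash
python3 - <<'E'
from h import *
s=pickle.load(open("scene0.pkl","rb"));e=pickle.load(open("side0.pkl","rb"))
f=lambda d,c,o,k,z:onplane(d,[((x+.5)/k-.5+o[0],(y+.5)/k-.5+o[1]) for x,y in c],z)[:,:2].round(1)
for nm,c in(("r1",[(159,355),(301,353)]),("r2",[(235,517),(401,524)])):
    p=f(e,c,(200,130),4,8);print(nm,"side blades",p.tolist(),"mid",p.mean(0),"len",np.linalg.norm(p[1]-p[0]),"ang",np.degrees(np.arctan2(*(p[1]-p[0])[::-1])))
print("scene near holes",f(s,[(549,205),(721,132)],(90,140),2.7,8).tolist(),"far ends centre",f(s,[(505,122),(683,58)],(90,140),2.7,8).tolist())
print("boss side",f(e,[(232,306),(321,470)],(200,130),4,40).tolist(),"scene",f(s,[(533,131),(711,63)],(90,140),2.7,40).tolist())
# edge ridge corners (z16) + base corners (z5), tray colour
print("edge top scene",f(s,[(275,212),(383,161),(410,185),(292,238)],(90,140),2.7,16).tolist())
for n,d in(("scene",s),("side",e)):
    h=cv2.cvtColor(d["img"],cv2.COLOR_RGB2HSV);m=cv2.inRange(h,(5,110,60),(22,255,255))
    cs=cv2.findContours(m,0,2)[0]
    P=cloud(d)
    for c in cs:
        if cv2.contourArea(c)<600: continue
        x,y,w,hh=cv2.boundingRect(c);mm=np.zeros_like(m);cv2.drawContours(mm,[c],-1,1,-1)
        q=P[(mm>0)&(d["range_z"]>0)]
        if abs(np.median(q[:,2])-6)>6: continue
        q=q[(q[:,2]>-3)&(q[:,2]<25)]
        r=cv2.minAreaRect(q[:,:2].astype(np.float32));print(n,(x,y,w,hh),np.round(r[0],1),np.round(r[1],1),round(r[2],1),"floor z",np.median(q[:,2]).round(1))
E
```

```text
r1 side blades [[390.5, 101.4], [473.5, 89.1]] mid [432.    95.25] len 83.9064359867585 ang -8.429470802088343
r2 side blades [[403.8, -48.5], [485.9, -68.8]] mid [444.85 -58.65] len 84.5724541443607 ang -13.888362518522744
scene near holes [[389.3, 100.9], [404.4, -50.0]] far ends centre [[476.9, 91.3], [487.7, -69.7]]
boss side [[432.7, 97.7], [444.9, -57.8]] scene [[430.8, 94.3], [444.0, -60.7]]
edge top scene [[450.8, 278.5], [467.2, 192.8], [438.0, 184.7], [424.1, 275.8]]
scene (100, 200, 85, 82) [449.8 373.6] [118.5 152.3] 87.6 floor z 5.1
side (218, 154, 54, 23) [451.1 372.5] [124.  146.8] 87.3 floor z 7.4
```

Both views agree to about 3 mm, and the hole span (84 mm), boss (26 mm) and edge (99 × 55 mm) match the sizes given. My estimates are r1 (431.7, 95.5, -8.2°), r2 (444.4, -59, -13.7°), edge (441.5, 230.8, 12.5°) and tray (450.5, 373, -2.5°).

```bash
cat > go.py <<'E'
import sys;from workcell import ctrl;import numpy as np
from scipy.spatial.transform import Rotation as R
def go(x,y,z,ang):  # ang: rotor x dir deg; jaw along rotor y
    o=ctrl.get_obs();Rm=R.from_rotvec(o["orientation"])
    best=None
    for s in(90,-90):
        a=np.radians(ang+s);X=np.array([np.cos(a),np.sin(a),0]);Y=np.array([0,0,-1.]);T=R.from_matrix(np.c_[X,Y,np.cross(X,Y)])
        dv=(T*Rm.inv()).as_rotvec();
        print("s",s,"turn/pi",(dv/np.pi).round(4),"deg",np.degrees(np.linalg.norm(dv)).round(1))
    print("t %.2f"%o["t"],"pos",o["ee_pos"].round(1),"w %.1f"%o["width"],"F",o["ft_force"].round(1),"dp/80",((np.array([x,y,z])-o["ee_pos"])/80).round(3),"q",o["qpos"].round(2))
if __name__=="__main__": go(*map(float,sys.argv[1:5]))
E
python3 go.py 431.7 95.5 17 -8.2
```

```text
s 90 turn/pi [ 0.0003 -0.0001  0.089 ] deg 16.0
s -90 turn/pi [-2.00e-04 -5.00e-04 -9.11e-01] deg 164.0
t 0.15 pos [256.3 569.6 222.1] w 87.8 F [-1.3 -1.3  0.5] dp/80 [ 2.193 -5.926 -2.564] q [ 1.13  0.42  1.63  0.    1.09 -0.02]
```

Call:
{"fn": "jog_arm", "kwargs": {
  "steps": [
    {"turn": [0, 0, 0.045], "dp": [0.18, -0.5, -0.1], "claw": 1},
    {"turn": [0, 0, 0.089], "dp": [0.37, -1, -0.2], "claw": 1},
    {"turn": [0, 0, 0.089], "dp": [0.37, -1, -0.2], "claw": 1}
  ]
}}

```text
t: 0.4
ee_pos: [285.8, 483.5, 203.9]
orientation: [-1.275, -1.102, 1.114]
ft_force: [-0.5, 0.1, 0.4]
width: 87.8
```

Call:
{"fn": "jog_arm", "kwargs": {
  "steps": [
    {"turn": [0, 0, 0], "dp": [0.18, -0.5, -0.1], "claw": 1},
    {"turn": [0, 0, 0], "dp": [0.37, -1, -0.2], "claw": 1}
  ]
}}

```text
t: 0.57
ee_pos: [312.1, 411.9, 189.5]
orientation: [-1.274, -1.105, 1.115]
ft_force: [0.2, -0.2, -0.5]
width: 87.8
```

Call:
{"fn": "jog_arm", "kwargs": {
  "steps": [
    {"turn": [0, 0, 0], "dp": [0.18, -0.5, -0.1], "claw": 1},
    {"turn": [0, 0, 0], "dp": [0.37, -1, -0.2], "claw": 1}
  ]
}}

```text
t: 0.73
ee_pos: [340.3, 333.7, 173.7]
orientation: [-1.274, -1.105, 1.116]
ft_force: [1.0, -0.6, 0.9]
width: 87.9
```

Call:
{"fn": "jog_arm", "kwargs": {
  "steps": [
    {"turn": [0, 0, 0], "dp": [0.18, -0.5, -0.1], "claw": 1},
    {"turn": [0, 0, 0], "dp": [0.37, -1, -0.2], "claw": 1}
  ]
}}

```text
t: 0.9
ee_pos: [368.1, 256.5, 158.3]
orientation: [-1.273, -1.106, 1.117]
ft_force: [0.4, 0.1, 0.3]
width: 87.8
```

Call:
{"fn": "jog_arm", "kwargs": {
  "steps": [
    {"turn": [0, 0, 0], "dp": [0.18, -0.5, -0.1], "claw": 1},
    {"turn": [0, 0, 0], "dp": [0.37, -1, -0.2], "claw": 1}
  ]
}}

```text
t: 1.07
ee_pos: [395.9, 179.5, 143.0]
orientation: [-1.273, -1.106, 1.117]
ft_force: [1.1, -0.3, 0.1]
width: 87.4
```

```bash
python3 go.py 431.7 95.5 17 -8.2
```

```text
s 90 turn/pi [ 0.0023 -0.0007 -0.0034] deg 0.7
s -90 turn/pi [0.0011 0.0036 0.9966] deg 179.4
t 1.07 pos [395.9 179.5 143. ] w 87.4 F [ 1.1 -0.3  0.1] dp/80 [ 0.448 -1.05  -1.575] q [ 0.4   0.28  2.09 -0.01  0.78 -1.03]
```

Call:
{"fn": "jog_arm", "kwargs": {
  "steps": [
    {"turn": [0, 0, 0], "dp": [0.24, -0.5, -0.3], "claw": 1},
    {"turn": [0, 0, -0.003], "dp": [0.448, -1, -0.6], "claw": 1},
    {"turn": [0, 0, -0.003], "dp": [0.448, -1, -0.8], "claw": 1},
    {"turn": [0, 0, -0.003], "dp": [0.448, -1, -0.8], "claw": 1}
  ]
}}

```text
t: 1.4
ee_pos: [430.6, 96.5, 76.0]
orientation: [-1.276, -1.092, 1.11]
ft_force: [-1.3, 0.3, -0.2]
width: 87.5
```

```bash
python3 - <<'E'
from h import *
from workcell import ctrl
from scipy.spatial.transform import Rotation as R
o=ctrl.get_obs();d=ctrl.get_image("wrist")
cv2.imwrite("pics/w1.png",d["img"][:,:,::-1])
T=np.eye(4);T[:3,:3]=R.from_rotvec(o["orientation"]).as_matrix();T[:3,3]=o["ee_pos"];d["T"]=T@d["hand_eye"];pickle.dump(d,open("w1.pkl","wb"))
P=cloud(d,d["T"]);q=P[d["range_z"]>0];q=q[(abs(q[:,0]-432)<60)&(abs(q[:,1]-95)<60)]
for lo,hi in((4,12),(36,46)):
    r=q[(q[:,2]>lo)&(q[:,2]<hi)]
    if len(r)>10:print(lo,len(r),cv2.minAreaRect(r[:,:2].astype(np.float32)),np.median(r[:,2]))
E
python3 go.py 431.7 95.5 17 -8.2
```

```text
4 2012 ((431.2478942871094, 94.4658203125), (31.940345764160156, 111.70030212402344), 80.80189514160156) 7.30639267349747
36 1025 ((430.3598327636719, 94.31027221679688), (25.9610538482666, 25.430932998657227), 82.32935333251953) 39.35384662134018
s 90 turn/pi [ 0.0026 -0.0022  0.0008] deg 0.6
s -90 turn/pi [-0.0034 -0.004  -0.9992] deg 179.9
t 1.45 pos [430.5  97.9  77.4] w 87.9 F [-0.   0.6 -0.4] dp/80 [ 0.015 -0.03  -0.755] q [ 0.2   0.42  2.11 -0.01  0.62 -1.21]
```

View pics/w1.png

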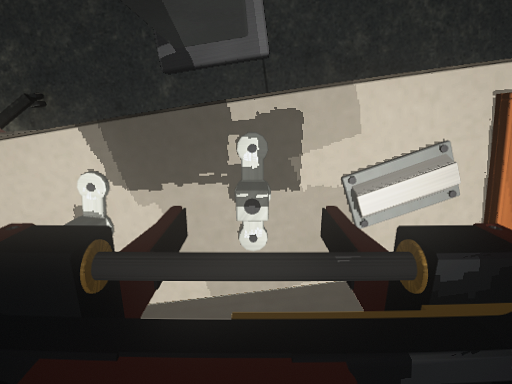

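The wrist view shows the rotor boss at (252,206), centred between the fingers, and the edge at (400,185). The rotor measures (430.8, 94.6, -8.5°). I'll descend and grip.

Call:
{"fn": "jog_arm", "kwargs": {
  "steps": [
    {"turn": [0.0026, -0.002, 0], "dp": [0.005, -0.03, -0.4], "claw": 1},
    {"turn": [0.0026, -0.002, 0], "dp": [0.005, -0.035, -0.7], "claw": 1},
    {"turn": [0.0026, -0.002, 0], "dp": [0.005, -0.035, -0.75], "claw": 0.5},
    {"turn": [0.0026, -0.002, 0], "dp": [0.005, -0.035, -0.75], "claw": 0.2},
    {"turn": [0.0026, -0.002, 0], "dp": [0.005, -0.035, -0.75], "claw": 0},
    {"turn": [0.0026, -0.002, 0], "dp": [0.005, -0.035, -0.75], "claw": 0},
    {"turn": [0.0026, -0.002, 0], "dp": [0.005, -0.035, -0.75], "claw": 0},
    {"turn": [0.0026, -0.002, 0], "dp": [0.005, -0.035, -0.75], "claw": 0},
    {"turn": [0.0026, -0.002, 0], "dp": [0.005, -0.035, -0.75], "claw": 0},
    {"turn": [0.0026, -0.002, 0], "dp": [0.005, -0.035, -0.75], "claw": 0}
  ]
}}

```text
t: 2.28
ee_pos: [431.2, 95.2, 17.9]
orientation: [-1.274, -1.102, 1.101]
ft_force: [-0.4, -0.0, -1.2]
width: 38.2
```

```bash
python3 go.py 441.5 230.8 33 12.5; python3 - <<'E'
from h import *
d=pickle.load(open("w1.pkl","rb"))
P=cloud(d,d["T"]);q=P[d["range_z"]>0];q=q[(abs(q[:,0]-441)<70)&(abs(q[:,1]-231)<70)]
for lo,hi in((3.5,9),(13,19)):
    r=q[(q[:,2]>lo)&(q[:,2]<hi)]
    if len(r)>10:print(lo,len(r),cv2.minAreaRect(r[:,:2].astype(np.float32)),np.median(r[:,2]))
E
```

```text
s 90 turn/pi [-1.000e-04  1.000e-04  1.158e-01] deg 20.8
s -90 turn/pi [ 1.000e-04  1.000e-04 -8.842e-01] deg 159.2
t 2.28 pos [431.2  95.2  17.9] w 38.2 F [-0.4 -0.  -1.2] dp/80 [0.129 1.695 0.189] q [ 0.19  0.54  2.13  0.    0.47 -1.24]
3.5 2881 ((442.8729248046875, 229.66015625), (53.888484954833984, 99.62552642822266), 11.603882789611816) 4.672596499630487
13 2433 ((443.1777038574219, 229.93167114257812), (23.291135787963867, 89.68950653076172), 12.109457969665527) 15.359920311979067
```

Call:
{"fn": "jog_arm", "kwargs": {
  "steps": [
    {"turn": [0, 0, 0], "dp": [0, 0, 0], "claw": 0},
    {"turn": [0, 0, 0], "dp": [0, 0, 0], "claw": 0},
    {"turn": [0, 0, 0], "dp": [0, 0, 0], "claw": 0},
    {"turn": [0, 0, 0], "dp": [0, 0, 0], "claw": 0},
    {"turn": [0, 0, 0], "dp": [0, 0, 0], "claw": 0}
  ]
}}

```text
t: 2.7
ee_pos: [431.3, 95.2, 18.1]
orientation: [-1.275, -1.102, 1.101]
ft_force: [-0.8, 0.4, 5.3]
width: 25.7
```

Call:
{"fn": "jog_arm", "kwargs": {
  "steps": [
    {"turn": [0, 0, 0], "dp": [0, 0, 0.3], "claw": 0},
    {"turn": [0, 0, 0.03], "dp": [0.03, 0.2, 0.6], "claw": 0},
    {"turn": [0, 0, 0.06], "dp": [0.07, 0.6, 0.6], "claw": 0},
    {"turn": [0, 0, 0.09], "dp": [0.07, 1, 0.6], "claw": 0},
    {"turn": [0, 0, 0.114], "dp": [0.07, 1, 0.6], "claw": 0},
    {"turn": [0, 0, 0.114], "dp": [0.07, 1, 0.6], "claw": 0}
  ]
}}

```text
t: 3.2
ee_pos: [436.8, 176.4, 66.0]
orientation: [-1.098, -1.369, 1.367]
ft_force: [0.1, -1.3, -1.5]
width: 25.7
```

```bash
python3 go.py 442.5 230.2 34 12.1
```

```text
s 90 turn/pi [-0.0002  0.0002 -0.0021] deg 0.4
s -90 turn/pi [-3.000e-04 -3.000e-04  9.979e-01] deg 179.6
t 3.20 pos [436.8 176.4  66. ] w 25.7 F [ 0.1 -1.3 -1.5] dp/80 [ 0.072  0.672 -0.4  ] q [ 0.36  0.47  2.06  0.    0.62 -1.43]
```

Call:
{"fn": "jog_arm", "kwargs": {
  "steps": [
    {"turn": [0, 0, -0.002], "dp": [0.05, 0.4, 0], "claw": 0},
    {"turn": [0, 0, -0.002], "dp": [0.07, 0.67, 0], "claw": 0},
    {"turn": [0, 0, -0.002], "dp": [0.07, 0.67, -0.2], "claw": 0},
    {"turn": [0, 0, -0.002], "dp": [0.07, 0.67, -0.35], "claw": 0},
    {"turn": [0, 0, -0.002], "dp": [0.07, 0.67, -0.38], "claw": 0},
    {"turn": [0, 0, -0.002], "dp": [0.07, 0.67, -0.38], "claw": 0}
  ]
}}

```text
t: 3.7
ee_pos: [441.4, 229.1, 34.8]
orientation: [-1.102, -1.36, 1.363]
ft_force: [0.4, 0.3, -1.8]
width: 25.6
```

```bash
python3 go.py 442.5 230.2 34 12.1; python3 - <<'E'
from h import *
from workcell import ctrl
d=ctrl.get_image("side");crop(d,200,130,330,280,4,"pics/si1.png");d=ctrl.get_image("scene");crop(d,90,140,380,290,2.7,"pics/sc1.png")
E
```

```text
s 90 turn/pi [ 0.0002 -0.0006  0.0007] deg 0.2
s -90 turn/pi [-1.000e-03 -3.000e-04 -9.993e-01] deg 179.9
t 3.70 pos [441.4 229.1  34.8] w 25.6 F [ 0.4  0.3 -1.8] dp/80 [ 0.013  0.014 -0.009] q [ 0.45  0.55  2.01  0.    0.59 -1.33]
```

View pics/si1.png

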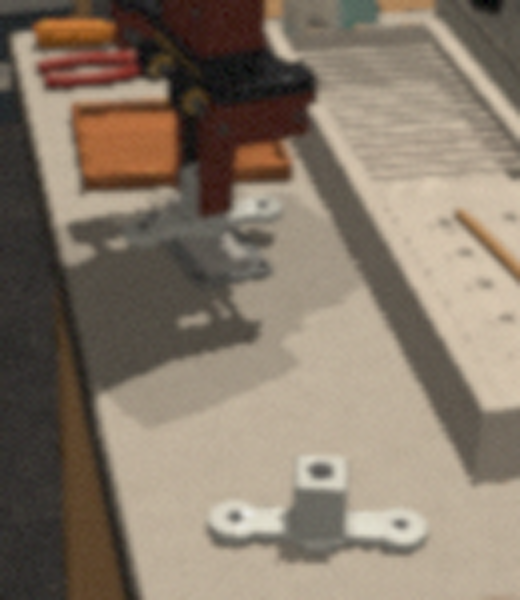

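View pics/sc1.png

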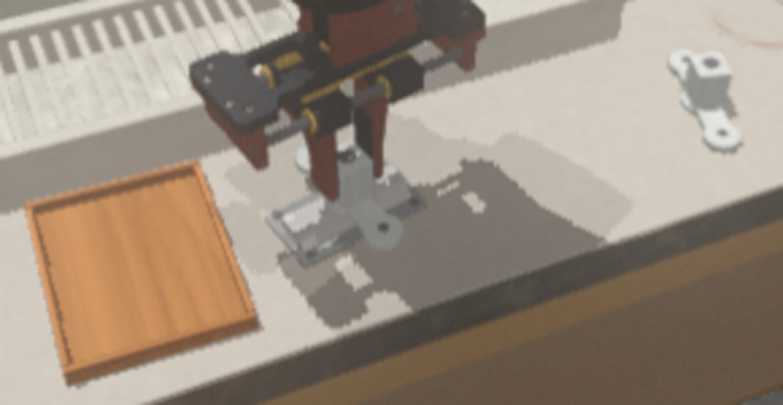

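The rotor is held square over the middle of the ridge, with its hub at about (352,160) in the scene crop. I'll lower the last 1 mm, shift 1 mm in x, and release.

Call:
{"fn": "jog_arm", "kwargs": {
  "steps": [
    {"turn": [0, 0, 0], "dp": [0.01, 0.01, -0.008], "claw": 0},
    {"turn": [0, 0, 0], "dp": [0.01, 0.01, -0.01], "claw": 0},
    {"turn": [0, 0, 0], "dp": [0.01, 0.01, -0.01], "claw": 0.5},
    {"turn": [0, 0, 0], "dp": [0.01, 0.01, -0.01], "claw": 0.5},
    {"turn": [0, 0, 0], "dp": [0.01, 0.01, -0.01], "claw": 0.5},
    {"turn": [0, 0, 0], "dp": [0.01, 0.01, -0.01], "claw": 0.6},
    {"turn": [0, 0, 0], "dp": [0.01, 0.01, -0.01], "claw": 0.6},
    {"turn": [0, 0, 0], "dp": [0.01, 0.01, -0.01], "claw": 0.6}
  ]
}}

```text
t: 4.47
ee_pos: [442.9, 230.1, 34.7]
orientation: [-1.103, -1.362, 1.362]
ft_force: [0.4, 0.2, 0.7]
width: 52.2
```

Call:
{"fn": "jog_arm", "kwargs": {
  "steps": [
    {"turn": [0, 0, 0], "dp": [0, 0, 0.2], "claw": 0.6},
    {"turn": [0, 0, 0], "dp": [0, 0, 0.6], "claw": 0.8},
    {"turn": [0, 0, 0], "dp": [0, 0, 1], "claw": 1},
    {"turn": [0, 0, 0], "dp": [0, 0, 1], "claw": 1},
    {"turn": [0, 0, 0], "dp": [0, 0, 1], "claw": 1},
    {"turn": [0, 0, 0], "dp": [0, 0, 1], "claw": 1}
  ]
}}

```text
t: 4.97
ee_pos: [442.7, 230.0, 114.4]
orientation: [-1.102, -1.362, 1.362]
ft_force: [0.1, 0.5, -0.2]
width: 82.5
```

```bash
cat > look.py <<'E'
import sys
from h import *
from workcell import ctrl
from scipy.spatial.transform import Rotation as R
n=sys.argv[1];x,y=float(sys.argv[2]),float(sys.argv[3])
for c in("side","scene"):
    d=ctrl.get_image(c);crop(d,*((200,130,330,280,4) if c=="side" else (90,140,380,290,2.7)),f"pics/{c}_{n}.png")
o=ctrl.get_obs();d=ctrl.get_image("wrist");cv2.imwrite(f"pics/w_{n}.png",d["img"][:,:,::-1])
T=np.eye(4);T[:3,:3]=R.from_rotvec(o["orientation"]).as_matrix();T[:3,3]=o["ee_pos"];d["T"]=T@d["hand_eye"];pickle.dump(d,open(f"w_{n}.pkl","wb"))
P=cloud(d,d["T"]);q=P[d["range_z"]>0];q=q[(abs(q[:,0]-x)<70)&(abs(q[:,1]-y)<60)]
for lo,hi in((4,7),(5,12),(9,20),(20,28),(36,46),(50,60)):
    r=q[(q[:,2]>lo)&(q[:,2]<hi)]
    if len(r)>10:
        m=cv2.minAreaRect(r[:,:2].astype(np.float32));print((lo,hi),len(r),np.round(m[0],1),np.round(m[1],1),round(m[2],1),"z",np.percentile(r[:,2],[5,50,95]).round(1))
E
python3 look.py a 442 230;python3 go.py 442.5 230.2 34 12.1
```

```text
(4, 7) 1252 [443.7 230. ] [53.4 99.2] 11.8 z [4.1 4.8 6.5]
(5, 12) 875 [443.4 229.9] [52.9 99. ] 11.6 z [ 5.1  6.7 11.3]
(9, 20) 1474 [440.6 231.4] [81.  83.2] 60.0 z [10.  15.1 16.5]
(20, 28) 1722 [442.9 229.7] [110.9  32.7] 12.3 z [21.8 23.3 24.6]
(36, 46) 76 [430.8 226.7] [ 1.8 25.5] 14.2 z [36.8 41.3 45.4]
(50, 60) 865 [442.3 229.7] [25.4 25.5] 11.4 z [53.7 55.4 56.6]
s 90 turn/pi [ 0.0003 -0.0008  0.0005] deg 0.2
s -90 turn/pi [-1.300e-03 -5.000e-04 -9.995e-01] deg 179.9
t 5.12 pos [442.1 229.6 113.4] w 87.6 F [ 0.2 -0.4  0.4] dp/80 [ 0.006  0.007 -0.993] q [ 0.46  0.41  1.98  0.    0.76 -1.33]
```

View pics/w_a.png

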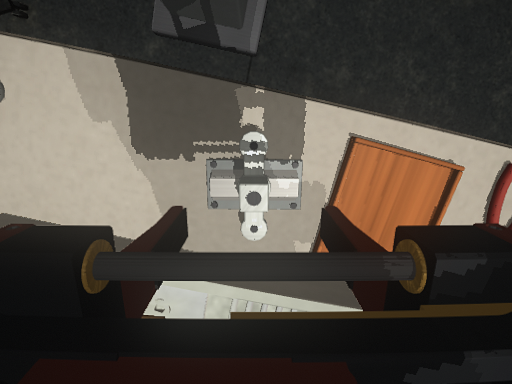

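View pics/side_a.png

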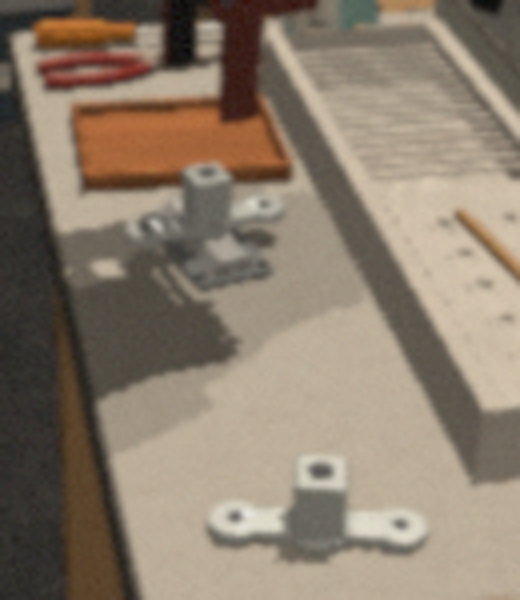

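View pics/scene_a.png

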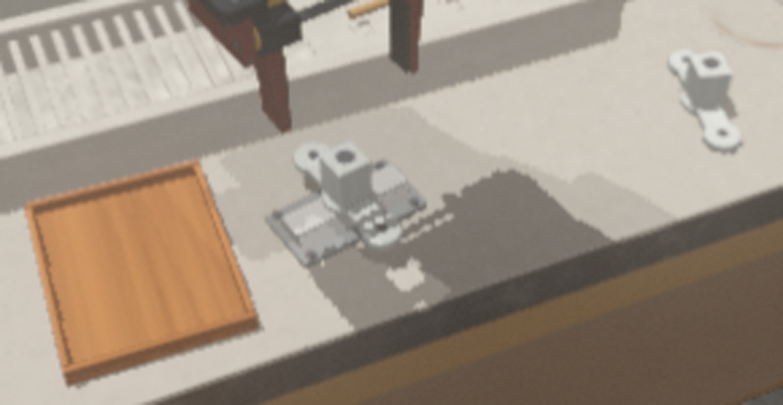

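Rotor 1 lies level. Its blade tops are at z 21.8–24.6 over the full 111 mm, and its hub is within 1 mm of the edge centre. So rotor_1 is balanced and rotor_2 goes to the tray.

Call:
{"fn": "jog_arm", "kwargs": {
  "steps": [
    {"turn": [0, 0, -0.03], "dp": [0, -0.5, 0], "claw": 1},
    {"turn": [0, 0, -0.07], "dp": [0, -1, 0], "claw": 1}
  ]
}}

```text
t: 5.28
ee_pos: [441.5, 149.9, 112.3]
orientation: [-1.211, -1.199, 1.205]
ft_force: [-0.2, -0.4, 0.3]
width: 87.6
```

Call:
{"fn": "jog_arm", "kwargs": {
  "steps": [
    {"turn": [0, 0, -0.03], "dp": [0, -0.5, 0], "claw": 1},
    {"turn": [0, 0, -0.07], "dp": [0, -1, 0], "claw": 1}
  ]
}}

```text
t: 5.45
ee_pos: [440.3, 68.5, 111.1]
orientation: [-1.306, -1.031, 1.04]
ft_force: [0.3, -0.1, 0.1]
width: 88.2
```

Call:
{"fn": "jog_arm", "kwargs": {
  "steps": [
    {"turn": [0, 0, 0], "dp": [0, -0.5, 0], "claw": 1},
    {"turn": [0, 0, 0], "dp": [0, -1, -0.1], "claw": 1}
  ]
}}

```text
t: 5.62
ee_pos: [439.9, -13.2, 102.9]
orientation: [-1.306, -1.031, 1.04]
ft_force: [1.2, 0.7, -0.6]
width: 87.6
```

```bash
python3 go.py 444.4 -59.5 75 -13.7
```

```text
s 90 turn/pi [ 0.0001 -0.0021 -0.0022] deg 0.5
s -90 turn/pi [3.400e-03 2.000e-04 9.978e-01] deg 179.6
t 5.62 pos [439.9 -13.2 102.9] w 87.6 F [ 1.2  0.7 -0.6] dp/80 [ 0.056 -0.578 -0.349] q [-0.06  0.36  2.1  -0.    0.68 -1.39]
```

Call:
{"fn": "jog_arm", "kwargs": {
  "steps": [
    {"turn": [0, -0.002, -0.002], "dp": [0.055, -0.5, -0.1], "claw": 1},
    {"turn": [0, -0.002, -0.002], "dp": [0.055, -0.58, -0.35], "claw": 1},
    {"turn": [0, -0.002, -0.002], "dp": [0.055, -0.58, -0.35], "claw": 1}
  ]
}}

```text
t: 5.87
ee_pos: [442.2, -61.7, 72.1]
orientation: [-1.311, -1.024, 1.031]
ft_force: [-1.3, 0.4, 0.2]
width: 87.8
```

```bash
python3 look.py b 444 -59;python3 go.py 444.4 -59.5 17.5 -13.7
```

```text
(4, 7) 673 [443.  -60.7] [ 32.3 110.7] 72.5 z [4.8 6.5 7. ]
(5, 12) 1980 [443.1 -60.7] [ 32.2 110.7] 72.6 z [5.9 7.3 8.7]
(9, 20) 108 [439.8 -61.7] [24.4 92. ] 65.9 z [ 9.1 13.2 18.5]
(20, 28) 80 [431.3 -57.7] [25.5  1.9] 75.0 z [20.3 24.5 27.8]
(36, 46) 1058 [443.  -60.7] [26.  25.8] 75.6 z [37.8 39.4 40.6]
s 90 turn/pi [-0.0001 -0.0009 -0.0002] deg 0.2
s -90 turn/pi [ 1.300e-03 -1.000e-04  9.998e-01] deg 180.0
t 6.02 pos [443.6 -58.9  74.5] w 88.0 F [-0.1 -0.7  0.1] dp/80 [ 0.011 -0.007 -0.713] q [-0.16  0.43  2.1  -0.    0.62 -1.49]
```

View pics/w_b.png

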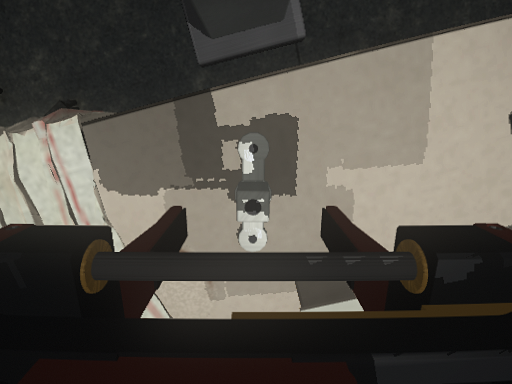

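View pics/side_b.png

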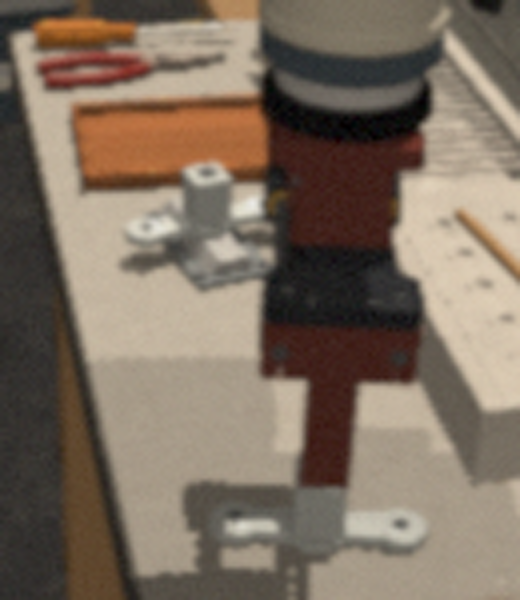

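The boss, at (252,206), is centred between the fingers. Rotor 1 is still level. I'll grip rotor 2.

Call:
{"fn": "jog_arm", "kwargs": {
  "steps": [
    {"turn": [0, 0, 0], "dp": [0, -0.01, -0.4], "claw": 1},
    {"turn": [0, 0, 0], "dp": [0, -0.01, -0.68], "claw": 0.6},
    {"turn": [0, 0, 0], "dp": [0, -0.01, -0.71], "claw": 0.3},
    {"turn": [0, 0, 0], "dp": [0, -0.01, -0.71], "claw": 0},
    {"turn": [0, 0, 0], "dp": [0, -0.01, -0.71], "claw": 0},
    {"turn": [0, 0, 0], "dp": [0, -0.01, -0.71], "claw": 0},
    {"turn": [0, 0, 0], "dp": [0, -0.01, -0.71], "claw": 0},
    {"turn": [0, 0, 0], "dp": [0, -0.01, -0.71], "claw": 0},
    {"turn": [0, 0, 0], "dp": [0, -0.01, -0.71], "claw": 0},
    {"turn": [0, 0, 0], "dp": [0, -0.01, -0.71], "claw": 0},
    {"turn": [0, 0, 0], "dp": [0, -0.01, -0.71], "claw": 0},
    {"turn": [0, 0, 0], "dp": [0, -0.01, -0.71], "claw": 0}
  ]
}}

```text
t: 7.02
ee_pos: [443.7, -59.9, 18.0]
orientation: [-1.311, -1.03, 1.033]
ft_force: [-0.3, -0.5, 5.3]
width: 25.9
```

Call:
{"fn": "jog_arm", "kwargs": {
  "steps": [
    {"turn": [0, 0, 0], "dp": [0, 0, 0], "claw": 0},
    {"turn": [0, 0, 0], "dp": [0, 0, 0], "claw": 0},
    {"turn": [0, 0, 0], "dp": [0, 0, 0], "claw": 0},
    {"turn": [0, 0, 0], "dp": [0, 0, 0], "claw": 0}
  ]
}}

```text
t: 7.35
ee_pos: [443.6, -59.9, 18.0]
orientation: [-1.311, -1.03, 1.033]
ft_force: [-0.0, -0.8, 3.1]
width: 25.8
```

Call:
{"fn": "jog_arm", "kwargs": {
  "steps": [
    {"turn": [0, 0, 0], "dp": [0, 0, 0.4], "claw": 0},
    {"turn": [0, 0, 0], "dp": [0, 0, 0.8], "claw": 0},
    {"turn": [0, 0, 0], "dp": [0, 0, 1], "claw": 0},
    {"turn": [0, 0, 0], "dp": [0, 0, 1], "claw": 0}
  ]
}}

```text
t: 7.68
ee_pos: [445.6, -60.2, 100.6]
orientation: [-1.315, -1.033, 1.03]
ft_force: [1.5, 0.3, -1.8]
width: 25.9
```

```bash
python3 look.py c 444 -59 >/dev/null;python3 go.py 450.5 373 138 -2.5
```

```text
s 90 turn/pi [ 0.     -0.0011  0.0621] deg 11.2
s -90 turn/pi [-1.600e-03 -1.000e-04 -9.379e-01] deg 168.8
t 7.83 pos [443.1 -59.8  97.3] w 25.8 F [-0.1 -0.5 -1.8] dp/80 [0.093 5.41  0.509] q [-0.16  0.38  2.09 -0.    0.67 -1.49]
```

View pics/side_c.png

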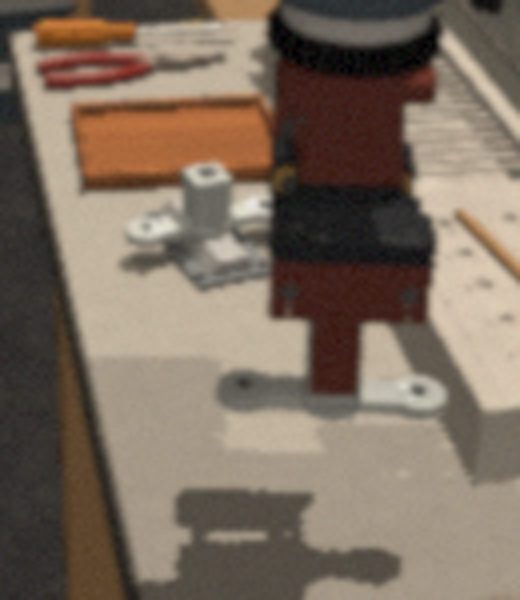

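Rotor 2 is held level, with its blades running along y≈390 in the side crop. I'll carry it above rotor 1 to the tray.

Call:
{"fn": "jog_arm", "kwargs": {
  "steps": [
    {"turn": [0, 0, 0.02], "dp": [0, 0.2, 0.3], "claw": 0},
    {"turn": [0, 0, 0.04], "dp": [0, 0.6, 0.55], "claw": 0},
    {"turn": [0, 0, 0.062], "dp": [0.02, 1, 0.55], "claw": 0},
    {"turn": [0, 0, 0.062], "dp": [0.02, 1, 0.55], "claw": 0}
  ]
}}

```text
t: 8.17
ee_pos: [444.6, 23.6, 140.8]
orientation: [-1.224, -1.179, 1.182]
ft_force: [0.7, -1.2, -1.7]
width: 25.4
```

Call:
{"fn": "jog_arm", "kwargs": {
  "steps": [
    {"turn": [0, 0, 0], "dp": [0, 0.5, 0], "claw": 0},
    {"turn": [0, 0, 0], "dp": [0.02, 1, 0], "claw": 0}
  ]
}}

```text
t: 8.33
ee_pos: [445.0, 103.1, 139.1]
orientation: [-1.224, -1.173, 1.182]
ft_force: [0.8, 0.7, -2.0]
width: 26.0
```

Call:
{"fn": "jog_arm", "kwargs": {
  "steps": [
    {"turn": [0, 0, 0], "dp": [0, 0.5, 0], "claw": 0},
    {"turn": [0, 0, 0], "dp": [0.02, 1, 0], "claw": 0}
  ]
}}

```text
t: 8.5
ee_pos: [444.9, 184.0, 137.0]
orientation: [-1.223, -1.169, 1.184]
ft_force: [0.9, -0.3, -1.6]
width: 26.2
```

Call:
{"fn": "jog_arm", "kwargs": {
  "steps": [
    {"turn": [0, 0, 0], "dp": [0, 0.5, 0], "claw": 0},
    {"turn": [0, 0, 0], "dp": [0.02, 1, 0], "claw": 0}
  ]
}}

```text
t: 8.67
ee_pos: [444.8, 265.1, 134.7]
orientation: [-1.222, -1.165, 1.187]
ft_force: [0.6, -0.6, -2.0]
width: 25.9
```

Call:
{"fn": "jog_arm", "kwargs": {
  "steps": [
    {"turn": [0, 0, 0], "dp": [0, 0.5, 0], "claw": 0},
    {"turn": [0, 0, 0], "dp": [0.02, 1, 0], "claw": 0},
    {"turn": [0, 0, 0], "dp": [0.02, 1, 0], "claw": 0}
  ]
}}

```text
t: 8.92
ee_pos: [446.4, 350.9, 132.8]
orientation: [-1.22, -1.168, 1.188]
ft_force: [0.1, -0.1, -1.9]
width: 26.1
```

```bash
python3 look.py d 450 373;python3 go.py 450.5 373 24 -2.5
```

```text
(4, 7) 4940 [441.4 374.3] [111.2 121.6] 87.3 z [4.1 4.6 5.7]
(5, 12) 1577 [440.9 373. ] [119.4 121.5] 89.9 z [ 5.   5.4 11.2]
(9, 20) 953 [438.9 373.2] [119.6 118.4] 89.6 z [10.3 13.  14.3]
s 90 turn/pi [ 0.0021 -0.0056 -0.0003] deg 1.1
s -90 turn/pi [0.0087 0.0034 0.9996] deg 179.9
t 9.07 pos [445.1 344.2 132.5] w 26.0 F [-0.6  0.  -1. ] dp/80 [ 0.068  0.36  -1.356] q [ 0.63  0.46  1.82  0.01  0.88 -0.9 ]
```

View pics/w_d.png

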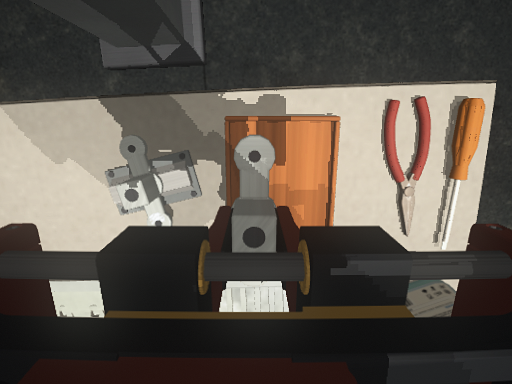

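View pics/scene_d.png

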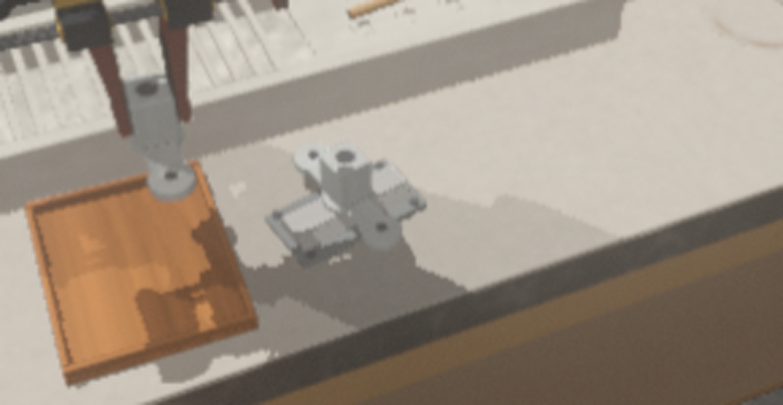

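```bash
python3 - <<'E'
from h import *
d=pickle.load(open("w_d.pkl","rb"))
print(onplane(d,[(225,117),(339,117)],14,d["T"]).round(1))
E
```

```text
[[374.8 318.   14. ]
 [379.4 434.9  14. ]]
```

Call:
{"fn": "jog_arm", "kwargs": {
  "steps": [
    {"turn": [0.002, -0.005, 0], "dp": [0.05, 0.3, 0], "claw": 0},
    {"turn": [0.002, -0.005, 0], "dp": [0.068, 0.36, -0.3], "claw": 0},
    {"turn": [0.002, -0.005, 0], "dp": [0.068, 0.36, -0.7], "claw": 0},
    {"turn": [0.002, -0.005, 0], "dp": [0.068, 0.36, -0.9], "claw": 0},
    {"turn": [0.002, -0.005, 0], "dp": [0.068, 0.36, -0.9], "claw": 0},
    {"turn": [0.002, -0.005, 0], "dp": [0.068, 0.36, -0.9], "claw": 0}
  ]
}}

```text
t: 9.57
ee_pos: [449.8, 370.8, 59.3]
orientation: [-1.229, -1.172, 1.181]
ft_force: [0.5, 1.2, -1.8]
width: 25.9
```

```bash
python3 go.py 450.5 373 23.5 -2.5
```

```text
s 90 turn/pi [ 0.0009 -0.0015  0.0002] deg 0.3
s -90 turn/pi [-0.0024 -0.0015 -0.9998] deg 180.0
t 9.57 pos [449.8 370.8  59.3] w 25.9 F [ 0.5  1.2 -1.8] dp/80 [ 0.008  0.028 -0.447] q [ 0.67  0.59  1.81  0.    0.75 -0.86]
```

Call:
{"fn": "jog_arm", "kwargs": {
  "steps": [
    {"turn": [0.001, -0.0015, 0], "dp": [0.01, 0.035, -0.25], "claw": 0},
    {"turn": [0.001, -0.0015, 0], "dp": [0.01, 0.035, -0.4], "claw": 0},
    {"turn": [0.001, -0.0015, 0], "dp": [0.01, 0.035, -0.43], "claw": 0},
    {"turn": [0.001, -0.0015, 0], "dp": [0.01, 0.035, -0.445], "claw": 0},
    {"turn": [0.001, -0.0015, 0], "dp": [0.01, 0.035, -0.445], "claw": 0}
  ]
}}

```text
t: 9.98
ee_pos: [450.9, 373.5, 24.3]
orientation: [-1.23, -1.177, 1.176]
ft_force: [-0.1, 0.2, -1.8]
width: 26.0
```

```bash
python3 go.py 450.5 373 23.5 -2.5
```

```text
s 90 turn/pi [-0.0001  0.0001  0.0003] deg 0.1
s -90 turn/pi [ 2.000e-04  2.000e-04 -9.997e-01] deg 179.9
t 9.98 pos [450.9 373.5  24.3] w 26.0 F [-0.1  0.2 -1.8] dp/80 [-0.006 -0.006 -0.01 ] q [ 0.67  0.65  1.81  0.    0.68 -0.85]
```

Call:
{"fn": "jog_arm", "kwargs": {
  "steps": [
    {"turn": [0, 0, 0], "dp": [0, 0, -0.012], "claw": 0},
    {"turn": [0, 0, 0], "dp": [0, 0, -0.014], "claw": 0},
    {"turn": [0, 0, 0], "dp": [0, 0, -0.014], "claw": 0.55},
    {"turn": [0, 0, 0], "dp": [0, 0, -0.012], "claw": 0.55},
    {"turn": [0, 0, 0], "dp": [0, 0, -0.012], "claw": 0.55},
    {"turn": [0, 0, 0], "dp": [0, 0, -0.012], "claw": 0.55},
    {"turn": [0, 0, 0], "dp": [0, 0, -0.012], "claw": 0.55},
    {"turn": [0, 0, 0], "dp": [0, 0, -0.012], "claw": 0.55}
  ]
}}

```text
t: 10.65
ee_pos: [450.9, 373.5, 23.3]
orientation: [-1.23, -1.177, 1.176]
ft_force: [-0.0, 0.2, 0.0]
width: 48.4
```

Call:
{"fn": "jog_arm", "kwargs": {
  "steps": [
    {"turn": [0, 0, 0], "dp": [0, 0, 0.2], "claw": 0.6},
    {"turn": [0, 0, 0], "dp": [0, 0, 0.6], "claw": 0.6},
    {"turn": [0, 0, 0], "dp": [0, 0, 1], "claw": 1},
    {"turn": [0, 0, 0], "dp": [0, 0, 1], "claw": 1},
    {"turn": [0, 0, 0], "dp": [0, 0, 1], "claw": 1},
    {"turn": [0, 0, 0], "dp": [0, 0, 1], "claw": 1}
  ]
}}

```text
t: 11.15
ee_pos: [450.6, 373.3, 103.0]
orientation: [-1.23, -1.176, 1.176]
ft_force: [-0.6, -0.3, -0.6]
width: 75.9
```

```bash
python3 look.py e 450 373;python3 go.py 450.5 373 24 -2.5; python3 - <<'E'
from h import *
from workcell import ctrl
d=pickle.load(open("w_e.pkl","rb"));dd=ctrl.get_image("scene")
for nm,P,d in(("wrist",cloud(d,d["T"]),d),("scene",cloud(dd),dd)):
    q=P[d["range_z"]>0];q=q[(abs(q[:,0]-442.5)<65)&(abs(q[:,1]-230)<60)]
    ax=np.array([np.cos(.211),np.sin(.211)])
    s=(q[:,:2]-[442.7,230])@ax;t=(q[:,:2]-[442.7,230])@[-ax[1],ax[0]]
    for a,b in((-58,-20),(-58,-40),(20,58),(40,58)):
        k=(s>a)&(s<b)&(abs(t)<8)&(q[:,2]>17)&(q[:,2]<50);print(nm,"rotor1 blade s",a,b,k.sum(),np.median(q[k,2]) if k.any() else None)
E
```

```text
(4, 7) 8538 [451.4 373.6] [111.1 140.8] 87.6 z [4.1 4.6 5.6]
(5, 12) 3265 [450.1 373. ] [139.8 119.8] 0.0 z [ 5.   5.5 11.8]
(9, 20) 3263 [450. 373.] [119.9 140. ] 90.0 z [10.4 12.6 14.1]
(20, 28) 52 [438.4 374.1] [24.9  1. ] 87.2 z [20.7 24.1 26.7]
(36, 46) 897 [450.9 373.4] [25.3 26.3] 87.4 z [41.2 44.3 45.5]
s 90 turn/pi [ 0.0004 -0.0005  0.0003] deg 0.1
s -90 turn/pi [-8.000e-04 -6.000e-04 -9.997e-01] deg 179.9
t 11.30 pos [450.1 372.9 101.9] w 86.8 F [0.2 0.4 0.6] dp/80 [ 0.005  0.001 -0.974] q [ 0.67  0.53  1.79  0.    0.82 -0.85]
wrist rotor1 blade s -58 -20 653 23.219589276742568
wrist rotor1 blade s -58 -40 286 23.19536044934563
wrist rotor1 blade s 20 58 428 23.22680732854289
wrist rotor1 blade s 40 58 152 23.26251005469689
scene rotor1 blade s -58 -20 149 23.419754849596757
scene rotor1 blade s -58 -40 74 23.376233766703592
scene rotor1 blade s 20 58 64 23.61365764429729
scene rotor1 blade s 40 58 41 23.59573143238333
```

View pics/w_e.png

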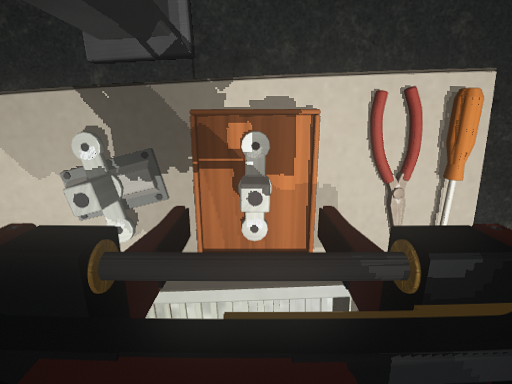

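View pics/scene_e.png

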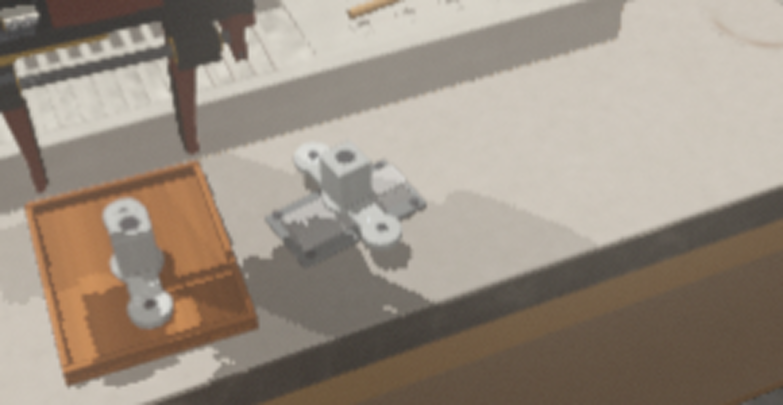

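View pics/side_e.png

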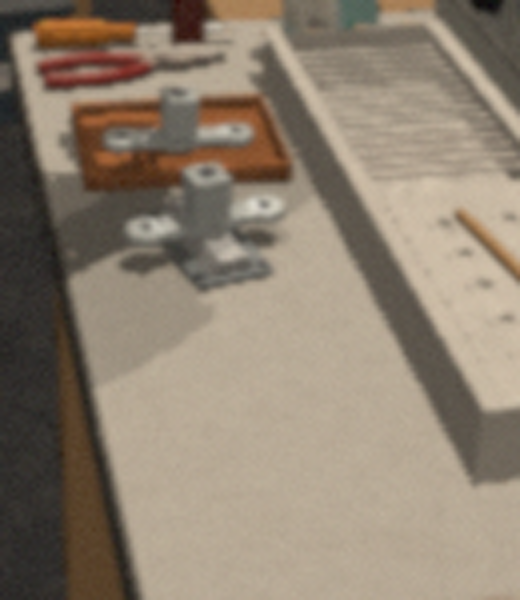

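Rotor 2 lies flat in the tray, with its boss at (255,198) in the wrist view and its top at z≈44.5. Rotor 1 is level on the edge, with both blades at z 23.2. The gripper is well clear of both, so I'm handing in.

```bash
python3 -c "
from workcell import ctrl
print(ctrl.close_job())"
```

```text
the job is handed in; nothing more can be done
None
```

The balanced rotor, rotor_1, is lying level across the balancing edge, and the unbalanced one, rotor_2, is lying flat in the reject tray. I handed the job in at about 11.4 s.

- **Finding the heavy one:** I set rotor_1 across the edge and let go. It stayed level, so rotor_2 is the heavy one by elimination. I did not test rotor_2 on the edge.
- **Rotor_1 at the end:** the wrist camera put both blades at z 23.2 mm, and the scene camera at 23.4 and 23.6 mm. When I placed it, the hub was within about 1 mm of the edge's centre.
- **Rotor_2 at the end:** the boss top measured about 44.5 mm, against the 45 mm expected on the tray floor. It sits centred and in line with the tray.
- **Robot:** the gripper is open and about 58 mm above rotor_2, touching nothing. The reported wrist forces stayed under about 6 N.

The cameras disagreed with each other by 2–3 mm at most, and no check failed.

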